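Shut the mini centrifuge and hold its short-spin key

ROBOT

A 6-joint arm with a two-finger parallel gripper is mounted at the origin on the work surface. World frame = base frame: x ahead of the robot, y to its left, z up, the work surface at z = 0. Lengths are in m, angles in rad, forces in N, time in s.
With the tool pointing down it reaches from about 0.275 to 0.75 m from the base axis. Payload 10.2 kg.
Tool frame: the origin (TCP) lies on the mounting face of the last link; the fingertips stand 173 mm ahead of it and the grasp point (between the pads) lies 155 mm ahead of it; z points along the fingers, y is the line along which they close (so a half turn about z gives the same grasp; the last joint's range is limited). The gripper opens to 85 mm and grips with 20 to 120 N. Pads are 22 mm wide; open, the fingers measure 114 mm over their backs; the gripper's body (76 mm by 85 mm) begins 54 mm behind the grasp point. The pads swing forward as they close: fully open they stand 13 mm farther back than shut.
Start: joints at [1.059, 0.313, 1.498, -0, 1.331, -0.223], TCP at [0.15, 0.503, 0.405] pointing down, gripper open.
Joint ranges: [-2.94, 2.94], [-0.97, 2.17], [0.19, 2.56], [-1.23, 4.37], [0.02, 3.11], [-2.88, 2.88]. Speed limits (rad/s): [2.39, 2.39, 3.01, 3.14, 3.14, 3.14].

INTERFACE

Orientations are given as a rotation vector (axis times angle).
In Python, from workcell import bot, eyes gives the robot as it stands. The module is installed in compiled form; this text tells all that it offers.
- The arm moves only by the tool play_rows, never from a script. Its argument "targets" is a list of rows, each a list of 7 numbers: the turn, a rotation vector about the tool's x, y, z in degrees, then the shift along the tool's x, y, z in m, then the finger opening in m, from 0 to 0.0854. In form: [[rx, ry, rz, tx, ty, tz, jaw], ...]. A call has 1 to 20 rows; each row shifts and turns the commanded pose from where the row before left it, along the tool's axes as they then stand; what a row does not reach is not made up. A row lasts 1/8 s, in which the tool goes at most 62.5 mm and 10.7 degrees, less where a joint would pass 70% of its speed; a pose out of reach is approached as far as the arm can. A call with a gripper value outside its range is refused whole. The fingers move at their own pace and stop on an object; the grip force is fixed at half the most. Time passes only in rows, so rows that do not move let the fingers close. It gives the time, the measured TCP pose, the force and the opening at its end, in the units of the state.
- bot.get_state(): the state, without advancing time (a new reading comes with each control period).
- eyes.snapshot(name): name is "scene" or "top"; returns the picture (420x560x3 uint8, red, green, blue); there is no depth.
- eyes.camera_info(name): a dict with "camera_matrix" (3x3 intrinsics, pixels), "R" (3x3) and "t" (3): a world point X has camera coordinates R X + t. Camera axes: x right, y down, z forward; pixel columns grow to the right and rows downward; lengths in m; the calibration is good to about 2 mm. A picture is of the moment at which its call begins. camera_info takes no time and is no camera call.
- bot.hand_in(): hands the job in, once; it reports no verdict.
Trained networks look in the newest picture that a camera, given by its name, has taken for a name from the list of things; names that differ only in an ending like _2 or _b are one class to them, and where a whole thing is asked for, a point or a joint stands for the part that bears it (a point fixed in the world has none). Each returns a list of dicts, best first, with "p" (0 to 1); they miss things now and then, are a little off and sometimes report something else, mostly with a low value. They report only what shows in the picture. A call takes as long as a camera call.
- eyes.find_in(camera, thing): "point" ([x, y, z] in m, in world coordinates, good to about 4 mm: the middle of the surface that is visible of it).
- eyes.spot_point(camera, thing): "point" ([x, y, z] in m, in world coordinates, good to about 4 mm: a listed point, or the origin of a listed thing).
The state is a dict: "t": time; "joint_positions": joint angles; "joint_vel": joint speeds; "joint_torque": joint torques, N m; "tcp_pos": TCP position; "tcp_rot": TCP orientation; "ft_force": force on the tool from outside, world axes, zero at the start; "torque": the same for the moment, N m; "opening": finger opening in m.
Only numpy, scipy, OpenCV 4.12 (cv2) and the standard library are available. Lean on these libraries where they do the work, as an engineer would, in place of code of your own. Each camera call takes 0.05 s, during which the arm holds its last target. There are 200 camera calls.

TASK

Spin the samples down briefly: with the fingertips push the open lid of the mini centrifuge fully shut, then press its short-spin key (the wide rectangular one) down and keep it held: the program finishes while still holding the key down. Touch only; do not shove or lift the machine, do not press the round stop key, and leave the other things on the bench where they are.

Things in the scene. Friction and masses are not known exactly. Their poses are not given: they have to be found in the camera images.
- centrifuge: mini centrifuge, white bench machine on rubber feet, not fastened down, 1.2 to 1.9 kg, 220 mm deep, 150 mm wide. Origin on the bench under it; x points from its front (keypad side, towards the robot) to its back (hinge side), y to its left, z up. Front face at x = -120, back at +100 mm. Flat top deck with the rotor bowl, 70 mm high, from x = -55 to +100 mm
- keypad (a point): centre of the dark sloping keypad in front of the deck, 57 mm above the bench. It falls 20 degrees towards the front: 69 mm high at x = -55 mm, 45 mm high at x = -120 mm (centrifuge frame)
- lid (a joint): opening angle of the centrifuge's lid, rad: 0 shut, 1.57 upright, 1.75 the open stop. It starts at 1.1 to 1.5, leaning over the bowl. A stiff friction hinge keeps the lid wherever it is left (no falling, no spring back); 0.5 to 2 N at the front edge moves it
- lid_hinge (a point): middle of the lid's hinge axis, fixed on the machine at x = +85, y = 0, z = 74 mm in the centrifuge's frame. The axis runs along the centrifuge's y
- lid_front (a point): middle of the free (front) edge of the grey lid, on its outer face, 140 mm from the hinge; moves with the lid. Lid 140 mm wide, 8 mm thick; outer face 5 mm off the hinge axis, so 79 mm above the bench when shut. A 36 mm wide tab sticks out 7 mm past this edge. Between edge and dome a flat strip of 24 mm (116 to 140 mm from the hinge)
- dome_top (a point): top of the smoky round dome on the lid's outer face, 64 mm from the hinge; the dome is 104 mm across and 20 mm high, so 99 mm above the bench when the lid is shut. Moves with the lid
- spin_key (a joint): travel of the short-spin key, m: 0 up, 0.004 fully down. A spring returns it: about 1 N starts it, 5 N presses it fully down. It runs at right angles to the keypad, 20 degrees from vertical (inward: down and towards the machine's back)
- spin_key_top (a point): centre of the top face of the short-spin key: wide rectangular grey key, 34 mm (along the machine's y) by 22 mm, 9 mm proud of the keypad, 34 mm to the right of the machine's middle as seen from the robot. Moves with the key
- stop_key (a joint): travel of the round stop key, m: 0 up, 0.004 fully down, same spring as the other key. To be left alone
- stop_key_top (a point): centre of the top of the stop key: small round grey key, 18 mm across, 9 mm proud of the keypad, 46 mm to the left of the machine's middle
- oil_bottle: small amber dropper bottle with black cap, 30 mm across and 81 mm tall, standing close to the right of the centrifuge (as the robot sees it). A bystander; origin at the centre of its underside
- microtube_rack: low white block with ten places holding eight capped microtubes, 110 x 56 mm, 42 mm tall, standing close to the left of the centrifuge. A bystander; origin at the centre of its underside, x along its length
- pipette: white hand pipette lying on the bench between the robot and the centrifuge, 258 mm long, 30 mm wide and high, plunger to its +y. A bystander; origin on the bench at about its middle
- slide_box: closed grey and white box for microscope slides, 182 x 88 x 34 mm. A bystander off to one side; origin at the centre of its underside, x along its length
- tip_box: closed box of pipette tips with a cloudy lid, 120 x 82 x 66 mm. A bystander off to one side; origin at the centre of its underside, x along its length
- tube_rack: clear rack holding red-capped sample tubes, 205 x 62 mm, 102 mm tall. A bystander off to one side; origin at the centre of its underside, x along its length
- wash_bottle: white plastic wash bottle with red cap and bent spout, 72 mm across, 205 mm tall, beyond the centrifuge on the right. A bystander; origin at the centre of its underside

How it is judged:
On the way, in this order (a step that is already met when the one before it is completed fails the run):
1. the lid is fully shut (value of joint lid below 0.03 rad), for 0.2 s.
2. with the lid shut, the short-spin key is held down by the fingers (value of joint spin_key above 0.0025 m and contact force between the fingers and centrifuge above 1 N and value of joint lid below 0.03 rad), for 0.5 s.
At the end, for the whole second after the job is handed in: The lid is shut (within 0.03 rad), the fingers hold the short-spin key down by more than 2.5 of its 4 mm, pressing on the machine with more than 1 N; the stop key is up; the machine stands level and still within 30 mm of its starting place (all of step 2 and value of joint stop_key below 0.002 m and distance of centrifuge from where it was at the start of the episode below 0.03 m and angle between centrifuge's own z axis and vertical below 0.05 rad and linear speed of centrifuge below 0.02 m/s); the arm keeps its last pose, push and grip.
It fails at once if the round stop key is pressed (past 2 mm) (value of joint stop_key above 0.002 m).
It fails at once if the centrifuge is lifted, tipped (0.1 rad) or shoved more than 30 mm (distance of centrifuge from where it was at the start of the episode above 0.03 m or height (world z) of centrifuge above 0.01 m or angle between centrifuge's own z axis and vertical above 0.1 rad).
It fails at once if another thing on the bench is lifted, knocked over or moved more than 25 mm (distance of any of oil_bottle, microtube_rack, pipette, slide_box, tip_box, tube_rack, wash_bottle from where it was at the start of the episode above 0.025 m or angle between any of oil_bottle, microtube_rack, pipette, slide_box, tip_box, tube_rack, wash_bottle's own z axis and vertical above 0.4 rad).
It also fails if it takes over 42 s, if anything falls off the work surface, if the arm or the gripper's body presses on something with over 40 N, if the wrist force passes 120 N, or if a joint passes its speed limit or range.

## Working session

There is one attempt and no reset: what is moved stays moved. The work goes in short steps, Python scripts to look and compute and a tool call to move; the robot and the scene stay as the last step left them, time stands still between calls to the robot, and variables do not carry over. Pictures are saved under pics/ and viewed, on a budget of 10 in all, crops included, one or two more only if the job needs it, and the job is handed in when it is done.

Besides the shell and the picture viewer there is one more tool, called after ">>>" by a JSON object that holds its "api" and its "payload", one argument or row to a line. play_rows: Moves the arm, as the interface text tells. Its arguments: {"type":"object","properties":{"targets":{"type":"array","items":{"type":"array","items":{"type":"number"}}}},"required":["targets"]}

```bash
mkdir -p pics; python3 - <<'E'
from workcell import bot, eyes
import cv2, numpy as np
for c in ("scene","top"):
    im=eyes.snapshot(c); cv2.imwrite(f"pics/{c}0.png",im[:,:,::-1])
    for n in ["centrifuge","keypad","lid_hinge","lid_front","dome_top","spin_key_top","stop_key_top","oil_bottle","microtube_rack","pipette","wash_bottle","tube_rack","tip_box","slide_box"]:
        r=eyes.spot_point(c,n)
        print(c,n,[(np.round(d["point"],3).tolist(),round(d["p"],2)) for d in r[:2]])
s=bot.get_state();print(s["t"],s["tcp_pos"],s["tcp_rot"],s["opening"],s["ft_force"])
E
```

```text
scene centrifuge [([0.555, 0.091, 0.004], 0.59)]
scene keypad [([0.469, 0.068, 0.054], 0.78), ([0.638, 0.456, -0.002], 0.6)]
scene lid_hinge [([0.635, 0.115, 0.078], 0.56)]
scene lid_front [([0.62, 0.11, 0.212], 0.73)]
scene dome_top [([0.646, 0.124, 0.139], 0.62)]
scene spin_key_top [([0.476, 0.029, 0.064], 0.59)]
scene stop_key_top [([0.449, 0.112, 0.064], 0.57)]
scene oil_bottle [([0.55, -0.038, 0.001], 0.72)]
scene microtube_rack []
scene pipette [([0.409, 0.02, 0.004], 0.85)]
scene wash_bottle [([0.658, -0.388, 0.0], 0.93)]
scene tube_rack [([0.642, 0.458, -0.004], 0.97)]
scene tip_box [([0.355, -0.437, -0.001], 0.72), ([0.451, 0.113, 0.064], 0.46)]
scene slide_box [([0.371, 0.441, -0.003], 0.68)]
top centrifuge [([0.552, 0.093, 0.002], 0.85)]
top keypad [([0.472, 0.068, 0.056], 0.68)]
top lid_hinge [([0.639, 0.116, 0.076], 0.9)]
top lid_front [([0.62, 0.114, 0.216], 0.76)]
top dome_top [([0.652, 0.122, 0.138], 0.82)]
top spin_key_top [([0.474, 0.032, 0.065], 0.49)]
top stop_key_top [([0.449, 0.107, 0.067], 0.57), ([0.653, 0.122, 0.138], 0.42)]
top oil_bottle [([0.553, -0.036, -0.002], 0.44)]
top microtube_rack [([0.529, 0.224, 0.0], 0.61), ([0.634, 0.118, 0.075], 0.45)]
top pipette [([0.406, 0.017, -0.001], 0.75)]
top wash_bottle [([0.656, -0.388, 0.003], 0.83), ([0.651, 0.123, 0.14], 0.28)]
top tube_rack [([0.634, 0.456, 0.004], 0.85)]
top tip_box [([0.354, -0.438, 0.0], 0.79), ([0.655, -0.389, 0.004], 0.58)]
top slide_box [([0.366, 0.441, -0.001], 0.69)]
1.5 [0.14951835 0.50326533 0.4046748 ] [-4.51947771e-01 -3.10887457e+00  5.50265449e-05] 0.08546889264459867 [-0.85686553  0.76166302 -0.05561092]
```

View pics/scene0.png

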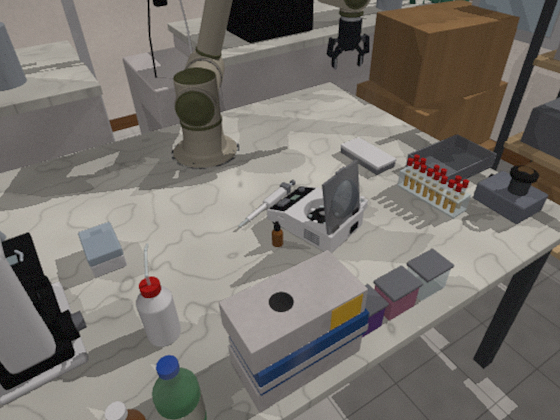

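View pics/top0.png

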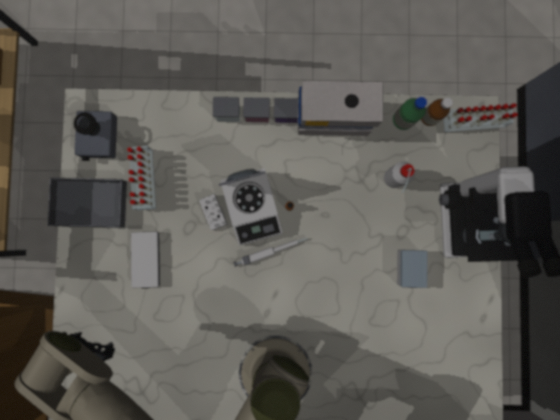

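The scene view has the lid nearly upright at about (342,200), with the bottle at (277,233) and the pipette at (265,205). The top view has the machine at (250,205), and both agree with the networks. The machine's yaw is about 16.5° and the lid is at about 1.41 rad. I'll close the fingers and move to behind the lid, above its edge.

>>> {"api": "play_rows", "payload": {
  "targets": [
    [0,0,-8.25,0,0,-0.005,0],
    [0,0,-8.25,0,0,-0.005,0],
    [0,0,-8.25,0,0,-0.005,0],
    [0,0,-8.25,0,0,-0.005,0],
    [0,0,0,-0.0228,-0.0318,0,0],
    [0,0,0,-0.0228,-0.0318,0,0],
    [0,0,0,-0.0228,-0.0318,0,0],
    [0,0,0,-0.0228,-0.0318,0,0],
    [0,0,0,-0.0228,-0.0318,0,0],
    [0,0,0,-0.0228,-0.0318,0,0],
    [0,0,0,-0.0228,-0.0318,0,0],
    [0,0,0,-0.0228,-0.0318,0,0],
    [0,0,0,-0.0228,-0.0318,0,0],
    [0,0,0,-0.0228,-0.0318,0,0],
    [0,0,0,-0.0228,-0.0318,0,0],
    [0,0,0,-0.0228,-0.0318,0,0],
    [0,0,0,-0.0228,-0.0318,0,0],
    [0,0,0,-0.0228,-0.0318,0,0],
    [0,0,0,-0.0228,-0.0318,0,0],
    [0,0,0,-0.0228,-0.0318,0,0]
  ]
}}

```text
t: 4.0
tcp_pos: [0.6444, 0.1178, 0.4246]
tcp_rot: [0.449, -3.109, -0.0]
ft_force: [-0.1, 1.0, -0.1]
opening: -0.0002
```

```bash
cat > h.py <<'E'
from workcell import bot, eyes
import numpy as np, cv2
from scipy.spatial.transform import Rotation as Ro
YAW=np.radians(16.5); O=np.array([.5535,.092,0]); M=Ro.from_euler('z',YAW).as_matrix()
loc=lambda p: np.round(1000*M.T@(np.array(p)-O),1)   # world -> machine frame, mm
def st():
    s=bot.get_state(); R=Ro.from_rotvec(s["tcp_rot"]).as_matrix()
    print("t",round(s["t"],2),"tcp",np.round(s["tcp_pos"],4),"tip local mm",loc(np.array(s["tcp_pos"])+.173*R[:,2]),"axes x",np.round(M.T@R[:,0],3),"z",np.round(M.T@R[:,2],3),"F local",np.round(M.T@np.array(s["ft_force"]),2),"open",round(s["opening"],4),"q",np.round(s["joint_positions"],2))
def look(cam,names,pic=None,crop=None):
    im=eyes.snapshot(cam)
    for n in names:
        print(cam,n,[(loc(d["point"]).tolist(),round(d["p"],2)) for d in eyes.spot_point(cam,n)[:2]])
    if pic:
        a,b,c,d=crop or (0,420,0,560); cv2.imwrite("pics/"+pic,cv2.resize(im[a:b,c:d,::-1],None,fx=4 if crop else 1,fy=4 if crop else 1,interpolation=cv2.INTER_CUBIC))
E
python3 - <<'E'
from h import *
st(); look("scene",["lid_front","lid_hinge"],"s1.png",(130,260,260,420))
E
```

```text
t 4.0 tcp [0.6444 0.1178 0.4246] tip local mm [ 94.5  -1.1 251.6] axes x [-1.     0.001  0.   ] z [-0.  0. -1.] F local [ 0.17  0.95 -0.14] open -0.0002 q [ 0.    0.6   1.01  0.    1.53 -1.86]
scene lid_front [([99.8, 1.7, 139.3], 0.72), ([-93.6, -38.2, 64.6], 0.66)]
scene lid_hinge [([82.6, -2.8, 77.1], 0.62)]
```

View pics/s1.png

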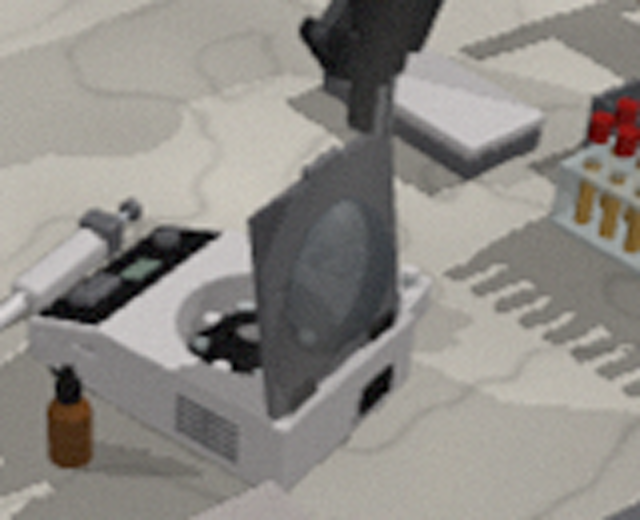

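The lid is upright and the finger hangs behind its edge. In the crop the fingertip is at about (375,130) and the lid's top edge runs from (250,215) to (395,135). Next I'll compute the arc.

```bash
python3 - <<'E'
from h import *
c=eyes.camera_info("scene")
for p in ([94.5,-1,251.6],[69,0,214]):
    w=O+M@(np.array(p)/1000); u=c["camera_matrix"]@(c["R"]@w+c["t"]); print(p,u[:2]/u[2])
th=np.r_[np.linspace(1.45,0.1,16),0.0]; r=np.interp(th,[0,1.45],[140,128])
x=85-r*np.cos(th)+5*np.sin(th)+11; z=74+r*np.sin(th)+5*np.cos(th)
P=np.c_[x,z]; print(P[0]); print(np.round(np.c_[th[1:],-np.diff(x),-np.diff(z)],1).tolist())
E
```

```text
[94.5, -1, 251.6] [351.52417242 161.86413836]
[69, 0, 214] [341.53216398 171.17556685]
[ 85.53921048 201.6697767 ]
[[1.4, 11.6, 0.7], [1.3, 11.5, 1.8], [1.2, 11.4, 2.8], [1.1, 11.2, 3.9], [1.0, 10.8, 4.9], [0.9, 10.4, 5.9], [0.8, 9.9, 6.8], [0.7, 9.3, 7.8], [0.6, 8.6, 8.6], [0.6, 7.8, 9.4], [0.5, 7.0, 10.1], [0.4, 6.0, 10.8], [0.3, 5.1, 11.3], [0.2, 4.1, 11.8], [0.1, 3.0, 12.2], [0.0, 2.0, 13.9]]
```

>>> {"api": "play_rows", "payload": {
  "targets": [
    [0,0,0,0,0,0.017,0],
    [0,0,0,0,0,0.017,0],
    [0,0,0,0,0,0.016,0],
    [0,0,0,0.009,0,0,0],
    [0,0,0,0.0116,0,0.0007,0],
    [0,0,0,0.0115,0,0.0018,0],
    [0,0,0,0.0114,0,0.0028,0],
    [0,0,0,0.0112,0,0.0039,0],
    [0,0,0,0.0108,0,0.0049,0],
    [0,0,0,0.0104,0,0.0059,0],
    [0,0,0,0.0099,0,0.0068,0],
    [0,0,0,0.0093,0,0.0078,0]
  ]
}}

```text
t: 5.65
tcp_pos: [0.5515, 0.0917, 0.3411]
tcp_rot: [-0.449, 3.107, -0.001]
ft_force: [1.9, -0.6, 0.6]
opening: 0.0002
```

```bash
python3 - <<'E'
from h import *
st(); look("scene",["lid_front","lid_hinge","centrifuge"],"s2.png",(130,260,260,420)); look("top",["lid_front","lid_hinge"])
E
```

```text
t 5.65 tcp [0.5515 0.0917 0.3411] tip local mm [-1.600e+00  1.000e-01  1.681e+02] axes x [-1.     0.001 -0.002] z [ 0.002 -0.001 -1.   ] F local [ 1.64 -1.13  0.61] open 0.0002 q [-0.04  0.44  1.48  0.    1.21 -1.9 ]
scene lid_front [([-16.1, -1.7, 174.2], 0.85)]
scene lid_hinge [([85.8, -2.2, 75.5], 0.66)]
scene centrifuge [([2.8, 2.5, 3.3], 0.63)]
top lid_front [([-80.2, 386.7, -3.4], 0.37)]
top lid_hinge [([85.3, -1.3, 75.9], 0.71)]
```

View pics/s2.png

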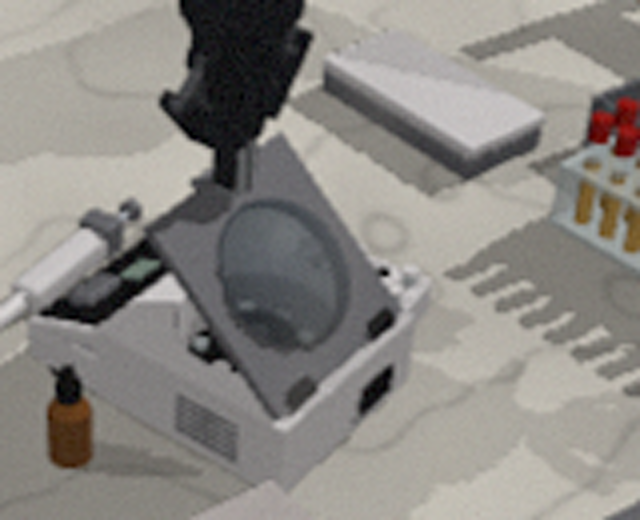

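The lid follows the fingers, which sit on the flat strip at about (230,185), and the machine hasn't moved. I'll continue the arc.

>>> {"api": "play_rows", "payload": {
  "targets": [
    [0,0,0,0.0086,0,0.0086,0],
    [0,0,0,0.0078,0,0.0094,0],
    [0,0,0,0.007,0,0.0101,0],
    [0,0,0,0.006,0,0.0108,0],
    [0,0,0,0.0051,0,0.0113,0],
    [0,0,0,0.0041,0,0.0118,0],
    [0,0,0,0.003,0,0.0122,0],
    [0,0,0,0.002,0,0.01,0],
    [0,0,0,0,0,0.003,0],
    [0,0,0,0,0,0,0]
  ]
}}

```text
t: 7.25
tcp_pos: [0.5105, 0.0793, 0.2529]
tcp_rot: [0.45, -3.109, 0.0]
ft_force: [0.6, -0.7, 0.4]
opening: -0.0002
```

```bash
python3 - <<'E'
from h import *
st(); look("scene",["lid_front","dome_top","centrifuge"])
E
```

```text
t 7.25 tcp [0.5105 0.0793 0.2529] tip local mm [-44.8   0.1  79.9] axes x [-1.     0.001  0.   ] z [-0. -0. -1.] F local [ 0.38 -0.82  0.42] open -0.0002 q [-0.07  0.47  1.71 -0.    0.97 -1.93]
scene lid_front [([-57.8, -0.9, 77.4], 0.8)]
scene dome_top [([22.7, -0.4, 99.7], 0.58)]
scene centrifuge [([-1.7, 2.0, 4.1], 0.77)]
```

>>> {"api": "play_rows", "payload": {
  "targets": [
    [0,0,0,0,0,0.001,0],
    [0,0,0,0,0,0.001,0],
    [0,0,0,0,0,0,0]
  ]
}}

```text
t: 7.82
tcp_pos: [0.5106, 0.0793, 0.2522]
tcp_rot: [-0.45, 3.108, -0.001]
ft_force: [-5.0, -0.8, 13.7]
opening: 0.0001
```

>>> {"api": "play_rows", "payload": {
  "targets": [
    [0,0,0,0,0,0,0],
    [0,0,0,0,0,-0.005,0],
    [0,0,0,0,0,-0.02,0],
    [0,0,0,0,0,-0.025,0],
    [0,0,0,0,0,-0.025,0],
    [0,0,0,0,0,0,0]
  ]
}}

```text
t: 8.57
tcp_pos: [0.5107, 0.0794, 0.3272]
tcp_rot: [-0.449, 3.106, -0.001]
ft_force: [0.5, -0.8, -0.4]
opening: -0.0001
```

```bash
python3 - <<'E'
from h import *
st(); look("scene",["lid_front","dome_top","spin_key_top","stop_key_top","keypad","lid_hinge","centrifuge"],"s3.png",(130,260,260,420)); look("top",["lid_front","dome_top","spin_key_top","stop_key_top","keypad","lid_hinge","centrifuge"])
E
```

```text
t 8.57 tcp [0.5107 0.0794 0.3272] tip local mm [-4.410e+01 -1.000e-01  1.542e+02] axes x [-1.     0.001 -0.003] z [ 0.003 -0.001 -1.   ] F local [ 0.23 -0.9  -0.36] open -0.0001 q [-0.07  0.37  1.63  0.    1.14 -1.93]
scene lid_front [([-50.8, -1.1, 76.5], 0.96)]
scene dome_top [([20.1, 1.2, 97.8], 0.55), ([-36.7, -491.9, 0.8], 0.44)]
scene spin_key_top [([-92.7, -36.7, 64.8], 0.42), ([-160.8, -29.2, -0.7], 0.3)]
scene stop_key_top [([-90.6, 48.2, 61.2], 0.54)]
scene keypad [([-86.6, 1.9, 52.8], 0.75)]
scene lid_hinge [([83.0, -2.4, 79.5], 0.64)]
scene centrifuge [([-0.4, -0.8, 3.2], 0.94)]
top lid_front []
top dome_top [([20.9, 0.5, 94.8], 0.87), ([-94.9, -35.0, 65.6], 0.59)]
top spin_key_top [([-94.2, -36.8, 64.4], 0.37)]
top stop_key_top []
top keypad [([-84.7, -0.7, 53.8], 0.97)]
top lid_hinge [([86.9, -1.0, 76.4], 0.56), ([-341.0, -452.3, 2.3], 0.52)]
top centrifuge [([-1.7, 1.0, 3.8], 0.56)]
```

View pics/s3.png

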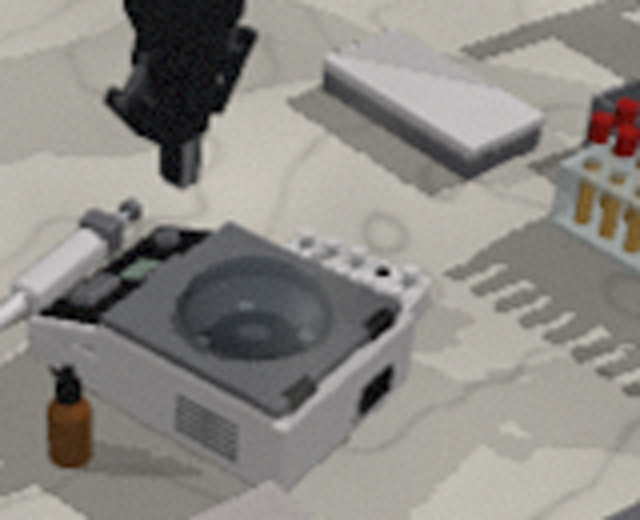

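The lid is shut flush in the crop. The spin key shows at (95,290) and the stop key at (165,237). I'll move over the key, tilted 20°.

>>> {"api": "play_rows", "payload": {
  "targets": [
    [0,0,0,0.0383,-0.0117,0,0],
    [0,0,0,0.0383,-0.0117,0,0],
    [0,0,0,0.0384,-0.0116,0,0],
    [0,-5,0,0,0,0,0],
    [0,-5,0,0,0,0,0],
    [0,-5,0,0,0,0,0],
    [0,-5,0,0,0,0,0],
    [0,0,0,0.0065,0,0.0178,0],
    [0,0,0,0.0065,0,0.0178,0],
    [0,0,0,0.0065,0,0.0178,0],
    [0,0,0,0.0065,0,0.0178,0],
    [0,0,0,0,0,0,0]
  ]
}}

```text
t: 10.88
tcp_pos: [0.4098, 0.0132, 0.2494]
tcp_rot: [-0.4, 2.769, 0.072]
ft_force: [-0.3, 0.9, 0.8]
opening: -0.0001
```

```bash
python3 - <<'E'
from h import *
st(); look("scene",["spin_key_top","lid_front"],"s4.png",(130,260,260,420))
E
```

```text
t 10.88 tcp [0.4098 0.0132 0.2494] tip local mm [-101.3  -34.6   86.8] axes x [-0.94   0.001 -0.34 ] z [ 0.34   0.001 -0.94 ] F local [-0.04  0.95  0.81] open -0.0001 q [-0.29  0.24  2.09  0.37  0.55 -2.44]
scene spin_key_top [([-92.6, -37.1, 68.7], 0.47)]
scene lid_front [([-56.7, -2.0, 76.1], 0.61)]
```

View pics/s4.png

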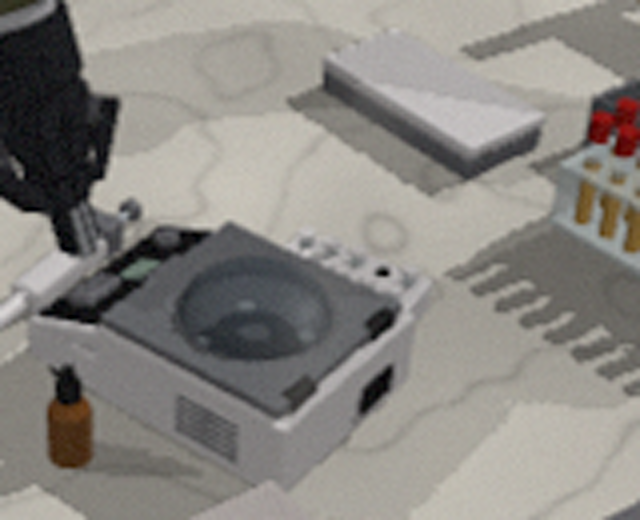

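>>> {"api": "play_rows", "payload": {
  "targets": [
    [0,0,0,-0.001,0,0.01,0],
    [0,0,0,-0.0008,-0.0005,0.008,0],
    [0,0,0,0,0,0.003,0],
    [0,0,0,0,0,0,0]
  ]
}}

```text
t: 11.52
tcp_pos: [0.4187, 0.0153, 0.2307]
tcp_rot: [-0.4, 2.767, 0.071]
ft_force: [-0.2, 0.6, -0.3]
opening: -0.0002
```

>>> {"api": "play_rows", "payload": {
  "targets": [
    [0,0,0,0,0,0.001,0],
    [0,0,0,0,0,0.001,0],
    [0,0,0,0,0,0,0]
  ]
}}

```text
t: 11.9
tcp_pos: [0.4193, 0.0154, 0.2291]
tcp_rot: [-0.4, 2.766, 0.071]
ft_force: [-0.3, -0.1, -0.0]
opening: 0.0002
```

>>> {"api": "play_rows", "payload": {
  "targets": [
    [0,0,0,0,0,0.001,0],
    [0,0,0,0,0,0.001,0],
    [0,0,0,0,0,0,0]
  ]
}}

```text
t: 12.28
tcp_pos: [0.42, 0.0156, 0.2272]
tcp_rot: [-0.4, 2.766, 0.07]
ft_force: [-1.2, 0.2, 1.8]
opening: 0.0003
```

>>> {"api": "play_rows", "payload": {
  "targets": [
    [0,0,0,0,0,0.001,0],
    [0,0,0,0,0,0.001,0],
    [0,0,0,0,0,0,0]
  ]
}}

```text
t: 12.65
tcp_pos: [0.4207, 0.0158, 0.2254]
tcp_rot: [-0.4, 2.766, 0.07]
ft_force: [-0.7, 0.2, 2.6]
opening: 0.0001
```

>>> {"api": "play_rows", "payload": {
  "targets": [
    [0,0,0,0,0,0.001,0],
    [0,0,0,0,0,0,0]
  ]
}}

```text
t: 12.9
tcp_pos: [0.421, 0.0159, 0.2244]
tcp_rot: [-0.4, 2.766, 0.071]
ft_force: [-1.5, -0.7, 3.9]
opening: 0.0002
```

>>> {"api": "play_rows", "payload": {
  "targets": [
    [0,0,0,0,0,0.001,0],
    [0,0,0,0,0,0,0]
  ]
}}

```text
t: 13.15
tcp_pos: [0.4212, 0.0159, 0.2238]
tcp_rot: [-0.4, 2.766, 0.07]
ft_force: [-6.9, -2.7, 11.2]
opening: -0.0004
```

>>> {"api": "play_rows", "payload": {
  "targets": [
    [0,0,0,0,0,0.0005,0],
    [0,0,0,0,0,0,0],
    [0,0,0,0,0,0,0]
  ]
}}

```text
t: 13.52
tcp_pos: [0.4213, 0.016, 0.2237]
tcp_rot: [-0.401, 2.766, 0.07]
ft_force: [-11.8, -3.2, 18.9]
opening: 0.0003
```

```bash
python3 - <<'E'
from h import *
st(); look("scene",["lid_front","centrifuge","lid_hinge","dome_top","stop_key_top"],"s5.png",(130,260,260,420)); look("top",["centrifuge","lid_hinge","dome_top"])
E
```

```text
t 13.53 tcp [0.4213 0.016  0.2237] tip local mm [-89.1 -35.4  61.1] axes x [-0.94   0.    -0.342] z [ 0.342 -0.    -0.94 ] F local [-12.26   0.33  18.94] open 0.0003 q [-0.28  0.31  2.08  0.41  0.48 -2.47]
scene lid_front [([-53.9, -1.4, 77.1], 0.86)]
scene centrifuge [([0.6, 1.2, 1.0], 0.82)]
scene lid_hinge [([83.2, -1.6, 76.8], 0.91)]
scene dome_top [([24.8, -1.2, 100.0], 0.59)]
scene stop_key_top [([-93.6, 48.1, 64.2], 0.49)]
top centrifuge [([-0.3, 2.3, 2.5], 0.59)]
top lid_hinge []
top dome_top [([23.3, -0.1, 99.2], 0.86), ([-52.8, 3.3, 81.8], 0.41)]
```

View pics/s5.png

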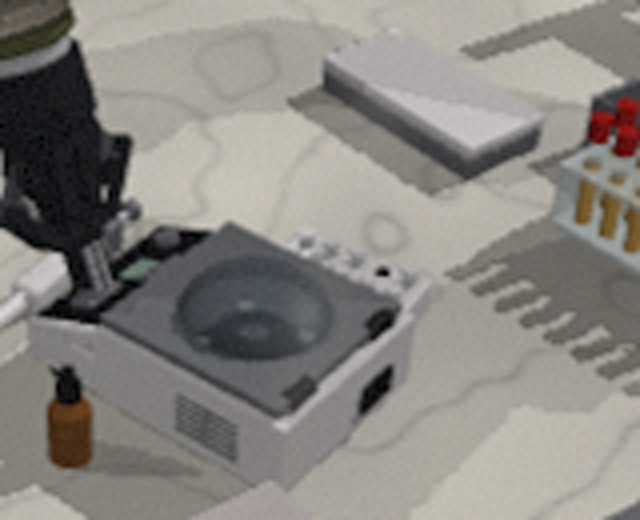

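The key has bottomed: the force rises steeply and the tip has gone about 4 mm past contact. I'll ease off half a millimetre so the sideways push stays small, hold, then check that it is steady.

>>> {"api": "play_rows", "payload": {
  "targets": [
    [0,0,0,0,0,-0.0005,0],
    [0,0,0,0,0,0,0],
    [0,0,0,0,0,0,0],
    [0,0,0,0,0,0,0],
    [0,0,0,0,0,0,0],
    [0,0,0,0,0,0,0]
  ]
}}

```text
t: 14.78
tcp_pos: [0.4212, 0.016, 0.2238]
tcp_rot: [-0.4, 2.766, 0.07]
ft_force: [-6.7, -1.7, 11.8]
opening: 0.0
```

>>> {"api": "play_rows", "payload": {
  "targets": [
    [0,0,0,0,0,0,0],
    [0,0,0,0,0,0,0],
    [0,0,0,0,0,0,0],
    [0,0,0,0,0,0,0]
  ]
}}

```text
t: 15.28
tcp_pos: [0.4212, 0.016, 0.2238]
tcp_rot: [-0.4, 2.766, 0.07]
ft_force: [-6.4, -1.4, 12.3]
opening: -0.0004
```

Steady at about 13.5 N with the key fully down, so I'll hand in.

```bash
python3 - <<'E'
from h import *
print(bot.hand_in()); st()
E
```

```text
the job is handed in; nothing more can be done
None
the job is handed in; nothing more can be done
```

I pushed the lid shut with closed fingertips on its flat front strip, then pressed the short-spin key with the tool tilted 20° and handed in while still holding it. The hand-in gives no verdict.

- **Lid:** it stopped hard with the fingertips at about 79 mm, the stated shut height. After lifting off, the picture showed it flush. One top-view dome reading was about 4 mm low; the others agreed with shut.
- **Spin key:** the resistance built up over about 4 mm, then rose steeply as the key hit bottom. I eased off 0.5 mm and the push held steady at about 12 N upwards and 6–7 N towards the robot for the last 0.5 s. The key's travel itself can't be read directly.
- **Machine and surroundings:** the last camera check, just before I eased off the key, put the machine within 3 mm of its starting place, which is within the measuring error. The stop key measured at its up height then. I did not re-measure the bystanders, but nothing near the machine looked moved in the last picture.
- **Time:** about 15 s of the 42 s were used.

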